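Hold the offset carrier level over the code reader

TASK

Slide the reader's shutter fully open by its blue tab, then pick up the black carrier with the steel block by the point along its web where it balances, without tipping it or disturbing other things. Hold it level and still with its underside about 60 mm above the reader's green window, its middle over the window, in line with the reader, block towards the orange stripe. Finish while holding it there: do not put it down or let go.

Things in the scene. Friction and masses are not known exactly. Their poses are not given: they have to be found in the camera images.
- carrier_mid (a point): Middle of the loose carrier to be picked up, 35 mm above its underside (it stands on the work surface, so this starts 35 mm high). x runs along the carrier towards the end with the steel block, z up. The bare carrier (360 g, give or take 8 %) balances here. The upright web is gripped from above across its 10 mm thickness, anywhere along its free length.
- block_mid (a point): Centre of the steel cold block clamped astride the carrier's web: 40 mm along the carrier x 38 mm wide, top 73 mm above the underside, 540 g. On the carrier's centre line, level with carrier_mid, 110 to 138 mm from it on the +x side, differently at each start; it does not slip. Carrier and block together balance at 0.6 of the way from carrier_mid to block_mid.
- carrier: The same carrier, black; origin at the middle of its underside, axes as carrier_mid. An upside-down T: base plate 320 (x) x 40 (y) x 8 mm thick; on its centre line, over the whole length, an upright web 10 mm thick, its top 62 mm above the underside. Six small white-capped tubes of next to no weight stand beside the web at the end away from the block (x = -152 to -104 mm, 53 mm high).
- reader: Fixed code reader on the work surface: a grey housing 180 (x) x 170 (y) x 40 mm high with a bright metal top; origin at the centre of its underside. Its shutter slides along its y axis, on top between two dark strips. An orange stripe on its top marks its +x end.
- window (a point): Centre of the reader's green glass window (60 x 50 mm), on the top face 40 mm above the work surface, at y = +35 mm from the reader's centre; axes as the reader's.
- shutter (a joint): How far the black shutter plate has been slid in the reader's -y direction, in m: 0 covers the window, 0.07 is the end stop, fully open. It resists with about 2.5 N and stays where it is left.
- shutter_tab (a point): Centre of the blue upright tab on the shutter: 40 mm (reader's x) x 12 mm thick (reader's y) x 34 mm tall, from 44 to 78 mm above the work surface. It moves with the shutter; opening moves it in the reader's -y direction. It can be pinched from above across its thickness.
- tube_carrier: Bystander, loose: black carrier bar 280 x 26 x 38 mm carrying a row of 14 tubes with coloured caps to 69 mm high, no steel block; it lies beside the other carrier, and the two may swap places. Origin: middle of its underside, x along it.
- tube_rack: Bystander, loose: blue rack 85 x 125 mm with 15 capped tubes, 79 mm high. Origin: centre of its underside.
- well_plate: Bystander, loose: white plate 86 x 128 x 14 mm with shallow wells. Origin: centre of its underside.
- tip_box: Bystander, loose: black pipette-tip box 85 x 122 x 66 mm. Origin: centre of its underside.
- reagent: Bystander, loose: white jar, 60 mm across, 110 mm high, with an orange cap. Origin: centre of its underside.
- beaker: Bystander, loose: clear beaker, 70 mm across, 90 mm high. Origin: centre of its underside.

How it is judged:
On the way, in this order (a step that is already met when the one before it is completed fails the run):
1. the shutter is slid open while the carrier still stands on the table (value of joint shutter above 0.06 m and height (world z) of carrier below 0.01 m), for 0.2 s.
2. the carrier is off the table, level, gripped at its balance point (height (world z) of carrier above 0.05 m and angle between carrier's own z axis and vertical below 0.14 rad and ((x of block_mid in the frame of carrier_mid between 0.1044 and 0.1176 m and x of the grasp point in the frame of carrier_mid between 0.0506 and 0.0826 m) or (x of block_mid in the frame of carrier_mid between 0.1174 and 0.1306 m and x of the grasp point in the frame of carrier_mid between 0.0584 and 0.0904 m) or (x of block_mid in the frame of carrier_mid between 0.1304 and 0.1436 m and x of the grasp point in the frame of carrier_mid between 0.0662 and 0.0982 m)) and contact force between the fingers and carrier above 2 N), for 0.2 s.
At the end, for the whole second after the job is handed in: Shutter over 60 mm open; fingers hold the still carrier within about 12 mm of its balance point, level to 4 degrees, underside 40-80 mm above the window, middle within 20 mm of its centre, in line with the reader to 7 degrees, block on the orange side, not touching the reader (value of joint shutter above 0.06 m and angle between carrier's own z axis and vertical below 0.07 rad and z of carrier in the frame of window between 0.04 and 0.08 m and horizontal distance between carrier_mid and window below 0.02 m and angle between the x axis of carrier and the x axis of reader, either way round below 0.12 rad and x of block_mid in the frame of window above 0.03 m and linear speed of carrier below 0.02 m/s and angular speed of carrier below 0.1 rad/s and contact force between carrier and reader below 0.1 N and ((x of block_mid in the frame of carrier_mid between 0.1044 and 0.1176 m and x of the grasp point in the frame of carrier_mid between 0.0506 and 0.0826 m) or (x of block_mid in the frame of carrier_mid between 0.1174 and 0.1306 m and x of the grasp point in the frame of carrier_mid between 0.0584 and 0.0904 m) or (x of block_mid in the frame of carrier_mid between 0.1304 and 0.1436 m and x of the grasp point in the frame of carrier_mid between 0.0662 and 0.0982 m)) and contact force between the fingers and carrier above 2 N); the arm keeps its last pose, push and grip.
It fails at once if the carrier is tipped by more than 17 degrees (angle between carrier's own z axis and vertical above 0.3 rad).
It fails at once if another loose thing on the table is moved by more than 20 mm (distance of any of tube_carrier, tube_rack, well_plate, tip_box, reagent, beaker from where it was at the start of the episode above 0.02 m).
It also fails if it takes over 61 s, if anything falls off the work surface, if the arm or the gripper's body presses on something with over 40 N, if the wrist force passes 120 N, or if a joint passes its speed limit or range.

ROBOT

A 7-joint arm with a two-finger parallel gripper is mounted at the origin on the work surface. World frame = base frame: x ahead of the robot, y to its left, z up, the work surface at z = 0. Lengths are in m, angles in rad, forces in N, time in s.
With the tool pointing down it reaches from about 0.4 to 0.85 m from the base axis. Payload 10.4 kg.
Tool frame: the origin (TCP) lies at the very end of the fingers, on their centre line; the grasp point (between the pads) lies 19 mm behind it (manip.grip_depth is the distance from the TCP to the grasp point, in m); z points along the fingers, y is the direction in which the jaws open and shut (so a half turn about z gives the same grasp; the last joint's range is limited). The gripper opens to 85 mm and grips with 20 to 120 N. Pads are 22 mm wide; open, the fingers measure 114 mm over their backs; the gripper's body (76 mm by 85 mm) begins 54 mm behind the grasp point. The pads swing forward as they close: fully open they stand 13 mm farther back than shut.
Start: joints at [-1.28, 0.332, -0.065, 1.46, 0.022, 1.35, -0.088], TCP at [0.193, 0.595, 0.208] pointing down, gripper open.
Joint ranges: [-2.6, 2.6], [-0.5, 2.12], [-1.47, 1.34], [0.16, 2.42], [-1.27, 4.41], [0.06, 2.06], [-2.6, 2.6]. Speed limits (rad/s): [2.22, 2.22, 2.79, 2.79, 3.14, 3.14, 3.14].

INTERFACE

Orientations are given as a unit quaternion [x, y, z, w].
In Python, from workcell import manip gives the robot as it stands.
- The arm moves only by the tool step_arm, never from a script. Its argument "motion" is a list of rows, each a list of 6 numbers: the shift along the tool's x, y, z in mm, then the turn, a rotation vector about the tool's x, y, z in degrees. A call has 1 to 20 rows; each row shifts and turns the pose as measured when the row begins, along the tool's axes as they then stand; what a row does not reach is not made up. A row lasts 1/8 s, in which the tool goes at most 62.5 mm and 10.7 degrees, less where a joint would pass 70% of its speed; a pose out of reach is approached as far as the arm can. A call with a gripper value outside its range is refused whole. "jaw" is the finger opening in mm, from 0 to 85.4, set as the call begins (left out, the last holds). The fingers move at their own pace and stop on an object; "force" is the grip in N (left out, the last holds). Time passes only in rows, so rows that do not move let the fingers close. It gives the time, the measured TCP pose, the force and the opening at its end, in the units of the state.
- manip.get_obs(): the state, without advancing time (a new reading comes with each control period).
- manip.camera(name): name is "scene" or "side" or "wrist"; returns the picture (384x512x3 uint8, blue, green, red); there is no depth.
- manip.camera_info(name): a dict with "camera_matrix" (3x3 intrinsics, pixels), "R" (3x3) and "t" (3): a world point X has camera coordinates R X + t. Camera axes: x right, y down, z forward; pixel columns grow to the right and rows downward; lengths in m; the calibration is good to about 2 mm. A picture is of the moment at which its call begins: read the wrist's pose just before it. camera_info takes no time and is no camera call; for the wrist camera it gives the pose at the moment of the call.
- manip.hand_in(): hands the job in, once; it reports no verdict.
The state is a dict: "clock": time; "joint_pos": joint angles; "joint_velocities": joint speeds; "tau": joint torques, N m; "position": TCP position; "ee_rot": TCP orientation; "ft_force": force on the tool from outside, world axes, zero at the start; "torque": the same for the moment, N m; "grip_width": opening from 0.0 (shut) to 1.0 (fully open).
Only numpy, scipy, OpenCV 4.12 (cv2) and the standard library are available. Lean on these libraries where they do the work, as an engineer would, in place of code of your own. Each camera call takes 0.05 s, during which the arm holds its last target.

## Working session

There is one attempt and no reset: what is moved stays moved. The work goes in short steps, Python scripts to look and compute and a tool call to move; the robot and the scene stay as the last step left them, time stands still between calls to the robot, and variables do not carry over. Pictures are saved under pics/ and viewed, and the job is handed in when it is done.

Besides the shell and the picture viewer there is one more tool, called by a JSON object that holds its "name" and its "arguments". step_arm: Moves the arm, as the interface text tells. Its arguments: {"type":"object","properties":{"motion":{"type":"array"},"jaw":{"type":"number"},"force":{"type":"number"}},"required":["motion"]}

```bash
ls; mkdir -p pics; python3 - <<'E'
from workcell import manip
import cv2
print(manip.get_obs())
for n in ["scene","side","wrist"]:
    i=manip.camera_info(n); print(n,i)
    cv2.imwrite(f"pics/{n}0.png",manip.camera(n))
E
```

```text
pics
{'clock': 0.0, 'joint_pos': array([-1.27961187,  0.33288261, -0.0646898 ,  1.46093785,  0.02162043,
        1.34989685, -0.0884808 ]), 'joint_velocities': array([ 0.00072045, -0.00129835,  0.00110599, -0.00102605, -0.00086763,
        0.00035647,  0.00056744]), 'tau': array([-2.20717761e-04, -6.25449586e+01,  4.89910331e-02, -3.91602302e+01,
        1.61222764e-02,  1.00458812e-02, -1.65946079e-05]), 'position': array([0.19280687, 0.59409046, 0.20741089]), 'ee_rot': array([ 1.56232056e-01,  9.87720119e-01, -7.11102322e-04, -6.73692576e-05]), 'ft_force': array([ 0.74118358, -0.7631726 , -0.65781328]), 'torque': array([-0.02453807, -0.00551247, -0.01495763]), 'grip_width': 0.9978512255493432}
scene {'camera_matrix': array([[353.11595573,   0.        , 251.96178152],
       [  0.        , 353.11595573, 188.13736432],
       [  0.        ,   0.        ,   1.        ]]), 'R': array([[ 0.57819145,  0.81589502,  0.00315757],
       [ 0.60781129, -0.42814281, -0.66877437],
       [-0.54429779,  0.38859883, -0.74345872]]), 't': array([-0.32622009, -0.31404914,  1.77127454])}
side {'camera_matrix': array([[408.59168818,   0.        , 257.48251668],
       [  0.        , 408.59168818, 192.95167196],
       [  0.        ,   0.        ,   1.        ]]), 'R': array([[ 0.8577187 , -0.51400974,  0.01061219],
       [-0.27887212, -0.48249155, -0.83032056],
       [ 0.43191315,  0.70922203, -0.55718502]]), 't': array([-0.48542126,  0.24117664,  1.23565329])}
wrist {'camera_matrix': array([[292.5152044 ,   0.        , 257.33085091],
       [  0.        , 292.5152044 , 191.59809057],
       [  0.        ,   0.        ,   1.        ]]), 'R': array([[ 0.30903951,  0.95104688, -0.0021017 ],
       [ 0.90053899, -0.29191511,  0.3222035 ],
       [ 0.30581712, -0.10146628, -0.9466681 ]]), 't': array([-0.62383206, -0.04090882,  0.38214878])}
```

View pics/scene0.png

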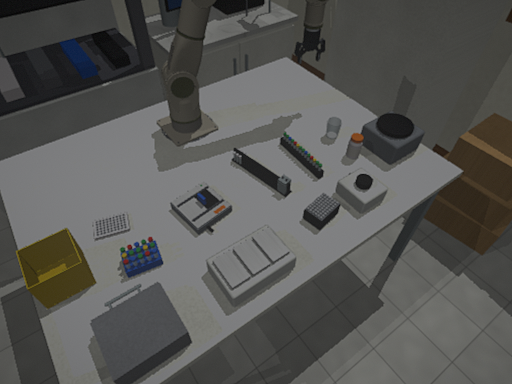

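View pics/side0.png

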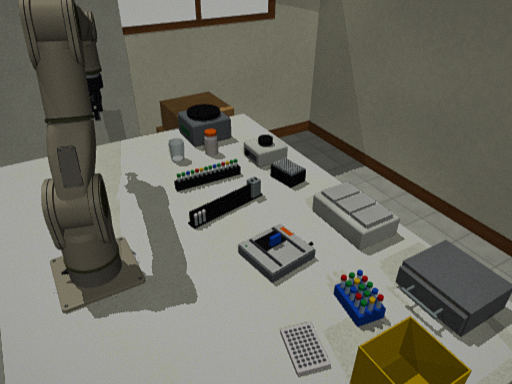

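View pics/wrist0.png

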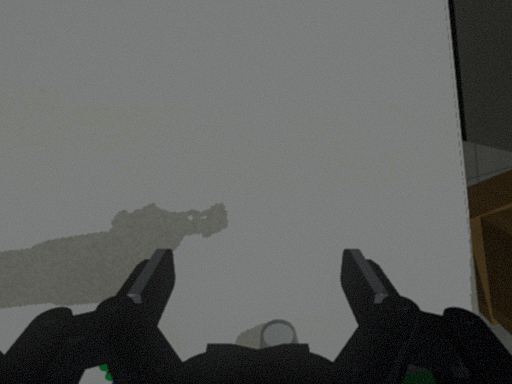

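The scene view shows the reader near (200,207), the carrier from (235,155) to its block at (284,185), and the tube carrier at (301,155). The side view shows the reader near (277,250) and the carrier from (190,217) to (255,187). I'll zoom in next.

```bash
python3 - <<'E'
import cv2,numpy as np
a=cv2.imread("pics/scene0.png")[130:250,160:340]; b=cv2.imread("pics/side0.png")[150:290,170:330]
f=lambda x,s:np.clip(cv2.resize(x,None,fx=s,fy=s,interpolation=cv2.INTER_CUBIC).astype(float)*1.5,0,255).astype('uint8')
cv2.imwrite("pics/sc1.png",f(a,4.4)); cv2.imwrite("pics/sd1.png",f(b,4.2))
E
```

```text
(no output)
```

View pics/sc1.png

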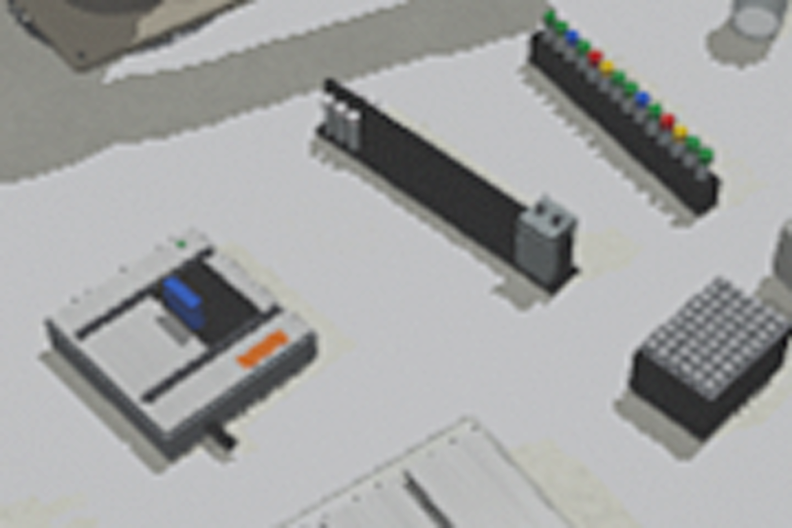

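View pics/sd1.png

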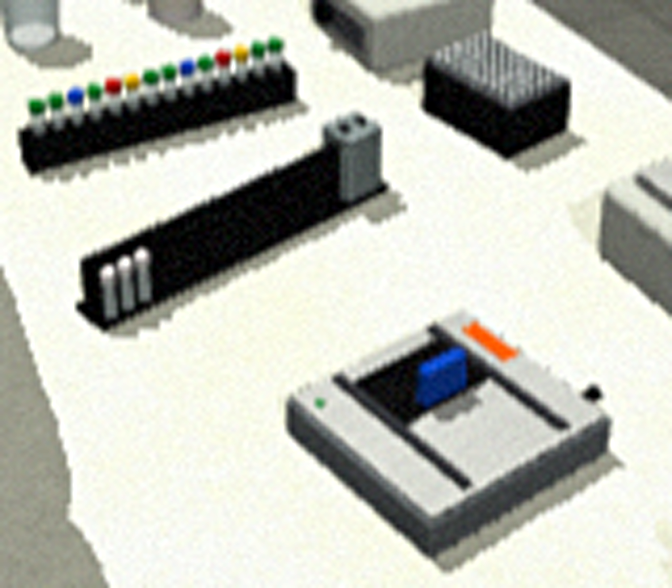

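```bash
cat > h.py <<'E'
import numpy as np
from workcell import manip
from scipy.optimize import least_squares
C={n:manip.camera_info(n) for n in("scene","side")}
def proj(c,X):
    p=(c["R"]@np.asarray(X,float).T).T+c["t"]; q=p@c["camera_matrix"].T
    return q[:,:2]/q[:,2:]
def w(pose,L):
    x,y,a=pose[:3]; L=np.asarray(L,float)/1000
    c,s=np.cos(a),np.sin(a)
    return np.c_[x+c*L[:,0]-s*L[:,1],y+s*L[:,0]+c*L[:,1],L[:,2]]
def sc(p): return np.array([160,130])+np.asarray(p)/4.4
def sd(p): return np.array([170,150])+np.asarray(p)/4.2
E
python3 - <<'E'
from h import *
R=[[-90,-85,40],[90,-85,40],[90,85,40],[-90,85,40]]
rs=sc([(47,325),(166,437),(316,337),(193,228)]); rd=sd([(432,522),(608,422),(445,315),(287,400)])
r=lambda p:np.r_[(proj(C["scene"],w(p,R))-rs).ravel(),(proj(C["side"],w(p,R))-rd).ravel()]
s=least_squares(r,[.6,-.1,0.]); print("reader",s.x,np.degrees(s.x[2]),np.round(s.fun,1))
rp=s.x
def r2(p):
    b=p[3]*1000
    Ls=[[-160,-20,8],[160,-20,4],[160,20,8],[-160,0,62],[b-20,-19,73],[b-20,19,73],[b+20,19,73],[b+20,-19,73]]
    Ps=sc([(318,130),(549,294),(578,270),(330,82),(517,212),(548,196),(577,215),(546,232)])
    Ld=[[-160,20,8],[-160,-20,8],[160,-20,8],[-160,0,62],[b-20,-19,73],[b-20,19,73],[b+20,19,73],[b+20,-19,73]]
    Pd=sd([(80,308),(103,324),(388,187),(83,260),(350,140),(324,123),(355,112),(381,127)])
    return np.r_[(proj(C["scene"],w(p,Ls))-Ps).ravel(),(proj(C["side"],w(p,Ld))-Pd).ravel()]
best=min((least_squares(r2,[.5,.15,a,.124]) for a in np.arange(-3,3,1)),key=lambda s:s.cost)
print("carrier",best.x,np.degrees(best.x[2]),np.round(best.fun,1))
cp=best.x
print("grasp",w(cp,[[600*cp[3],0,43]]))
print("window",w(rp,[[0,35,40]]))
# tab: top corners
for n,P in(("scene",sc([(182,297)])),("side",sd([(442,368)]))):
    c=C[n]; d=c["R"].T@(np.linalg.inv(c["camera_matrix"])@np.r_[P[0],1]); o=-c["R"].T@c["t"]
    X=o+d*(0.066-o[2])/d[2]; dx=X[:2]-rp[:2]; a=rp[2]
    print("tab",n,X,"reader frame",dx@[np.cos(a),np.sin(a)],dx@[-np.sin(a),np.cos(a)])
E
```

```text
reader [ 0.50893132 -0.21043743  0.15808676] 9.057704359446276 [-2.1 -1.8 -0.5 -0.3 -0.3 -2.5 -1.5 -1.7  0.3  0.3  1.3 -2.3  3.3 -2.8
 -1.1 -0.8]
carrier [0.49319514 0.09450575 0.19001144 0.12934552] 10.886853637752125 [-0.9 -0.6  0.7  0.   0.3 -0.4 -0.9 -0.8 -0.3  0.8 -1.2 -0.4 -0.2  0.2
  0.7  1.3 -0.9 -1.5  0.1  0.1  0.7 -1.2  0.3  0.1 -0.2  0.4 -0.6  0.3
 -0.1 -0.7  0.4 -0.3]
grasp [[0.56940568 0.10916346 0.043     ]]
window [[ 0.5034213  -0.17587387  0.04      ]]
tab scene [ 0.50775545 -0.20049012  0.066     ] reader frame 0.0004047922035855907 0.010008388154093368
tab side [ 0.51084255 -0.1986817   0.066     ] reader frame 0.0037380925038850736 0.011308257091573614
```

```bash
cat >> h.py <<'E'
from scipy.spatial.transform import Rotation as Ro
def plan(n,target,yaw_y,o=None):
    """rows: world straight line to TCP target over n rows, turning tool y to heading yaw_y (deg)"""
    o=o or manip.get_obs(); p=np.array(o["position"]); R=Ro.from_quat(o["ee_rot"]).as_matrix()
    y=np.array([np.cos(np.radians(yaw_y)),np.sin(np.radians(yaw_y)),0]); z=np.array([0,0,-1.])
    T=np.c_[np.cross(y,z),y,z]
    rv=Ro.from_matrix(R.T@T).as_rotvec()
    d=(np.asarray(target)-p)/n; rows=[]
    for k in range(n):
        Rk=R@Ro.from_rotvec(rv*k/n).as_matrix()
        rows.append([round(float(v),1) for v in np.r_[1000*Rk.T@d,np.degrees(rv)/n]])
    return rows
E
python3 - <<'E'
from h import *
for r in plan(17,[.509,-.199,.2],-80.9): print(r,end=",")
E
```

```text
[-32.1, -38.6, 0.5, -0.0, 0.0, 9.0],[-37.7, -33.1, 0.5, -0.0, 0.0, 9.0],[-42.5, -26.8, 0.5, -0.0, 0.0, 9.0],[-46.1, -19.9, 0.5, -0.0, 0.0, 9.0],[-48.7, -12.4, 0.5, -0.0, 0.0, 9.0],[-50.0, -4.7, 0.5, -0.0, 0.0, 9.0],[-50.1, 3.2, 0.5, -0.0, 0.0, 9.0],[-49.0, 11.0, 0.5, -0.0, 0.0, 9.0],[-46.7, 18.6, 0.5, -0.0, 0.0, 9.0],[-43.2, 25.6, 0.5, -0.0, 0.0, 9.0],[-38.7, 32.1, 0.5, -0.0, 0.0, 9.0],[-33.2, 37.7, 0.4, -0.0, 0.0, 9.0],[-26.9, 42.4, 0.4, -0.0, 0.0, 9.0],[-19.9, 46.1, 0.4, -0.0, 0.0, 9.0],[-12.5, 48.7, 0.4, -0.0, 0.0, 9.0],[-4.7, 50.0, 0.4, -0.0, 0.0, 9.0],[3.2, 50.1, 0.4, -0.0, 0.0, 9.0],
```

{"name": "step_arm", "arguments": {"motion": [[-32,-39,0,0,0,9],[-38,-33,0,0,0,9],[-42,-27,0,0,0,9],[-46,-20,0,0,0,9],[-49,-12,0,0,0,9],[-50,-5,0,0,0,9],[-50,3,0,0,0,9],[-49,11,0,0,0,9]]}}

```text
clock: 1.15
position: [0.3365, 0.2085, 0.2053]
ee_rot: [0.719, 0.695, -0.002, -0.0]
ft_force: [0.6, 0.4, 0.7]
grip_width: 1.0
```

```bash
python3 - <<'E'
from h import *
print(manip.get_obs()["joint_pos"])
for r in plan(9,[.509,-.199,.2],-80.9): print(r,end=",")
E
```

```text
[-0.94444695 -0.19870181  0.24238946  2.02282633  0.04899829  1.31597691
 -0.75339271]
[-44.6, 20.7, 0.6, -0.0, 0.0, 8.8],[-40.9, 27.3, 0.6, -0.0, 0.0, 8.8],[-36.3, 33.2, 0.6, -0.0, 0.0, 8.8],[-30.8, 38.3, 0.6, -0.0, 0.0, 8.8],[-24.6, 42.6, 0.6, -0.0, 0.0, 8.8],[-17.8, 45.8, 0.6, -0.0, 0.0, 8.8],[-10.6, 48.0, 0.6, -0.0, 0.0, 8.8],[-3.2, 49.1, 0.6, -0.0, 0.0, 8.8],[4.3, 49.0, 0.6, -0.0, 0.0, 8.8],
```

{"name": "step_arm", "arguments": {"motion": [[-45,21,0,0,0,9],[-41,27,0,0,0,9],[-36,33,0,0,0,9],[-31,38,0,0,0,9],[-25,43,0,0,0,9],[-18,46,0,0,0,9],[-11,48,0,0,0,9],[-3,49,0,0,0,8],[4,49,0,0,0,8],[0,0,0,0,0,0]]}}

```text
clock: 2.4
position: [0.4957, -0.2239, 0.2054]
ee_rot: [0.999, 0.053, -0.0, 0.001]
ft_force: [0.1, 0.1, -0.0]
grip_width: 0.999
```

```bash
python3 - <<'E'
from h import *
import cv2
print(manip.get_obs()["joint_pos"],manip.get_obs()["position"])
i=manip.camera_info("wrist"); np.savez("w1.npz",**i)
a=manip.camera("wrist"); cv2.imwrite("pics/w1.png",a)
cv2.imwrite("pics/w1b.png",np.clip(cv2.resize(a,(800,600)).astype(float)*1.5,0,255).astype('uint8'))
E
```

```text
[-0.39210422  0.18457215  0.83065351  1.7183097  -0.13870755  1.30043267
 -0.99809308] [ 0.49570862 -0.22392731  0.20535872]
```

View pics/w1b.png

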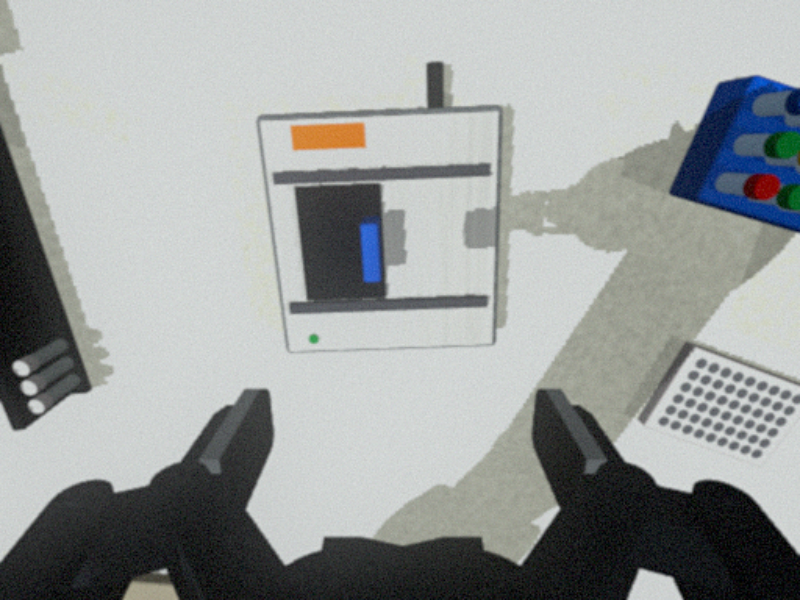

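The wrist view shows the whole reader. In 800-pixel coordinates its top corners are (260,118), (501,107), (495,345) and (290,351), the tab top is near (370,252), and the orange stripe is at the far end. Next I fit the pose.

```bash
python3 - <<'E'
from h import *
i=dict(np.load("w1.npz"))
P=np.array([(260,118),(501,107),(495,345),(290,351)])/1.5625
L=[[90,85,40],[90,-85,40],[-90,-85,40],[-90,85,40]]
T=np.array([(359,223),(377,222),(381,282),(364,283)])/1.5625
def r(p):
    y=p[3]*1000; t=[[20,y+6,78],[20,y-6,78],[-20,y-6,78],[-20,y+6,78]]
    return np.r_[(proj(i,w(p,L))-P).ravel(),(proj(i,w(p,t))-T).ravel()]
s=least_squares(r,[.509,-.21,.16,.01]);print(s.x,np.degrees(s.x[2]),np.round(s.fun,1))
p=s.x
print("tab",w(p,[[0,p[3]*1000,78]]),"win",w(p,[[0,35,40]]))
for n,q in (("scene",sc([(47,325),(166,437),(316,337),(193,228)])),("side",sd([(432,522),(608,422),(445,315),(287,400)]))):
    print(n,np.round(proj(C[n],w(p,[[-90,-85,40],[90,-85,40],[90,85,40],[-90,85,40]]))-q,1).tolist())
print(np.round(proj(i,w(p,[[0,35,40]]))*1.5625))
E
```

```text
[ 0.50827331 -0.21154566  0.14443296  0.0096828 ] 8.275399150698142 [-4.  -2.4  3.8 -2.2  2.6  2.4 -2.4  3.6  0.   0.4  0.5  0.5  0.1  0.3
 -0.5  0.1]
tab [[ 0.50687965 -0.20196368  0.078     ]] win [[ 0.50323571 -0.17691009  0.04      ]]
scene [[-2.3, -2.1], [-1.3, -0.2], [-0.7, -2.1], [-1.4, -1.7]]
side [[-0.3, 0.5], [1.4, -1.7], [3.9, -2.5], [-1.1, -0.9]]
[[339. 243.]]
```

```bash
python3 - <<'E'
from h import *
for r in plan(3,[.507,-.202,.1],-81.7): print(r,end=",")
E
```

```text
[4.5, -6.2, 35.1, 0.0, 0.0, -0.7],[4.6, -6.1, 35.1, 0.0, 0.0, -0.7],[4.6, -6.1, 35.1, 0.0, 0.0, -0.7],
```

{"name": "step_arm", "arguments": {"motion": [[5,-6,35,0,0,-0.7],[5,-6,35,0,0,-0.7],[4,-6,35,0,0,-0.7],[0,0,0,0,0,0]], "jaw": 50}}

```text
clock: 2.95
position: [0.5079, -0.1958, 0.0982]
ee_rot: [0.997, 0.079, 0.0, -0.002]
ft_force: [-0.4, -0.2, 0.4]
grip_width: 0.587
```

```bash
python3 - <<'E'
from h import *
import cv2
print(manip.get_obs()["position"])
for r in plan(2,[.507,-.202,.052],-81.7): print(r,end=",")
i=manip.camera_info("wrist")
a=manip.camera("wrist")
cv2.imwrite("pics/w2b.png",np.clip(cv2.resize(a,(800,600)).astype(float)*1.5,0,255).astype('uint8'))
E
```

```text
[ 0.50790489 -0.19583705  0.09816012]
[-1.0, 3.1, 23.1, -0.1, -0.0, 0.4],[-0.9, 3.0, 23.1, -0.1, -0.0, 0.4],
```

View pics/w2b.png

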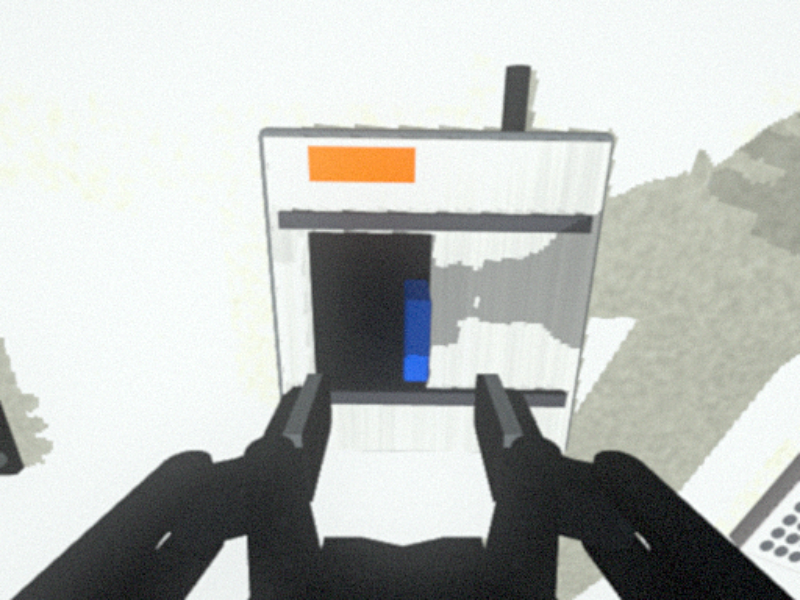

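The tab at (417,330) lies between the fingers, a little to the right, which matches the planned +6 mm tool-y correction. I'll descend.

{"name": "step_arm", "arguments": {"motion": [[-1,3,15,0,0,0.4],[0,3,16,0,0,0.4],[0,0,15,0,0,0],[0,0,0,0,0,0]]}}

```text
clock: 3.5
position: [0.5104, -0.2036, 0.0538]
ee_rot: [0.997, 0.071, 0.004, -0.001]
ft_force: [0.6, 0.6, -0.3]
grip_width: 0.587
```

{"name": "step_arm", "arguments": {"motion": [[0,0,0,0,0,0],[0,0,0,0,0,0],[0,0,0,0,0,0],[0,0,0,0,0,0],[0,0,0,0,0,0]], "jaw": 0, "force": 30}}

```text
clock: 4.12
position: [0.5106, -0.2038, 0.0545]
ee_rot: [0.997, 0.071, 0.004, -0.001]
ft_force: [0.1, -0.1, -2.6]
grip_width: 0.105
```

{"name": "step_arm", "arguments": {"motion": [[0,8,0,0,0,0],[0,8,0,0,0,0],[0,0,0,0,0,0]]}}

```text
clock: 4.5
position: [0.513, -0.2203, 0.0544]
ee_rot: [0.997, 0.071, 0.004, -0.002]
ft_force: [-0.6, -0.6, -1.5]
grip_width: 0.109
```

```bash
python3 - <<'E'
from h import *
import cv2
print(manip.get_obs()["position"])
a=manip.camera("wrist")
cv2.imwrite("pics/w3b.png",np.clip(cv2.resize(a,(800,600)).astype(float)*1.5,0,255).astype('uint8'))
E
```

```text
[ 0.51296818 -0.22025163  0.05443722]
```

View pics/w3b.png

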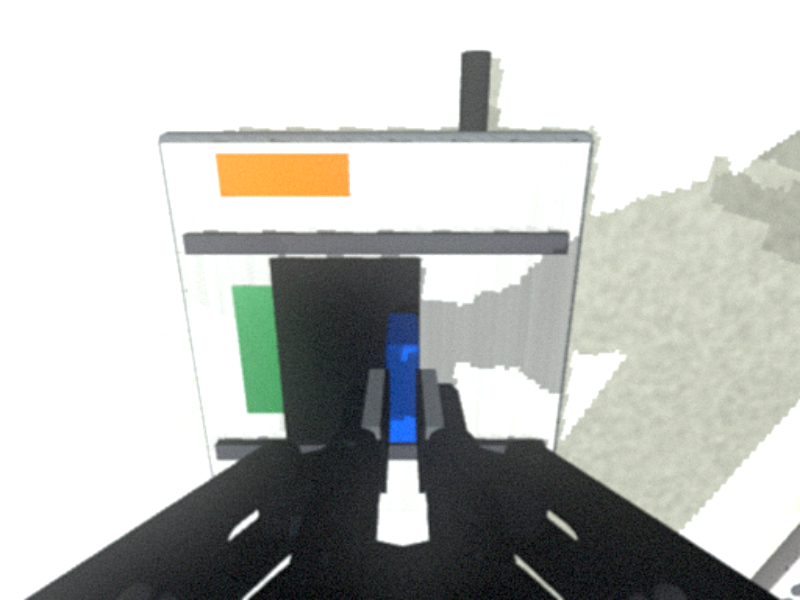

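The green window is appearing at (258,350), so the shutter is following. I'll keep sliding.

{"name": "step_arm", "arguments": {"motion": [[0,10,0,0,0,0],[0,10,0,0,0,0],[0,10,0,0,0,0],[0,9,0,0,0,0],[0,9,0,0,0,0],[0,0,0,0,0,0],[0,0,0,0,0,0]]}}

```text
clock: 5.42
position: [0.5198, -0.2674, 0.0542]
ee_rot: [0.997, 0.072, 0.003, -0.006]
ft_force: [-1.9, 3.9, 4.5]
grip_width: 0.11
```

```bash
python3 - <<'E'
from h import *
import cv2
o=manip.get_obs();print(o["position"],np.linalg.norm(o["position"][:2]-[.5106,-.2038]),o["ft_force"])
E
```

```text
[ 0.51982686 -0.26741682  0.05424069] 0.06428245763728599 [-1.87000018  3.85468179  4.45419184]
```

{"name": "step_arm", "arguments": {"motion": [[0,6,0,0,0,0],[0,4,0,0,0,0],[0,3,0,0,0,0],[0,0,0,0,0,0]]}}

```text
clock: 5.92
position: [0.5197, -0.2668, 0.0542]
ee_rot: [0.997, 0.076, -0.002, -0.019]
ft_force: [-3.4, 2.3, 5.6]
grip_width: 0.103
```

```bash
python3 - <<'E'
from h import *
import cv2
o=manip.get_obs();print(o["position"],np.linalg.norm(o["position"][:2]-[.5106,-.2038]),o["ft_force"])
a=manip.camera("wrist"); np.savez("w4.npz",**manip.camera_info("wrist"))
cv2.imwrite("pics/w4b.png",np.clip(cv2.resize(a,(800,600)).astype(float)*1.5,0,255).astype('uint8'))
E
```

```text
[ 0.51966472 -0.26684689  0.054222  ] 0.06369521245659192 [-3.4206499   2.2806234   5.61632555]
```

View pics/w4b.png

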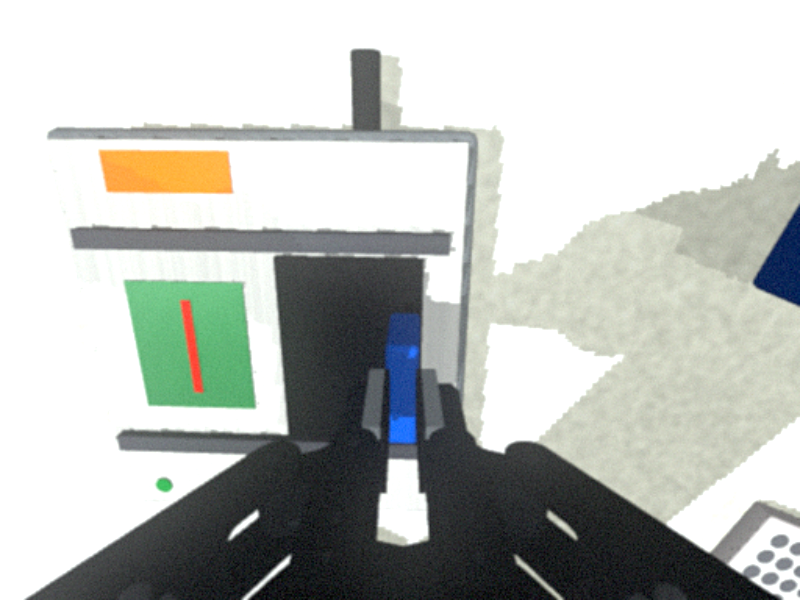

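The window is fully uncovered at (190,345), and the arm has stalled against what looks like the end stop. I'll release, rise and measure the tab.

{"name": "step_arm", "arguments": {"motion": [[0,0,0,0,0,0],[0,0,0,0,0,0],[0,0,0,0,0,0]], "jaw": 40}}

```text
clock: 6.35
position: [0.5202, -0.2692, 0.0545]
ee_rot: [0.997, 0.075, -0.001, -0.017]
ft_force: [-0.4, 0.8, 0.4]
grip_width: 0.468
```

{"name": "step_arm", "arguments": {"motion": [[0,0,-30,0,0,0],[0,0,-40,0,0,0],[0,0,-40,0,0,0],[0,0,-30,0,0,0],[0,0,0,0,0,0]]}}

```text
clock: 6.98
position: [0.5207, -0.2759, 0.1985]
ee_rot: [0.997, 0.074, -0.001, -0.016]
ft_force: [1.0, -0.2, -0.8]
grip_width: 0.467
```

```bash
python3 - <<'E'
from h import *
import cv2
o=manip.get_obs();print(o["position"],o["ee_rot"])
np.savez("w5.npz",**manip.camera_info("wrist"));a=manip.camera("wrist"); 
cv2.imwrite("pics/w5b.png",np.clip(cv2.resize(a,(800,600)).astype(float)*1.3,0,255).astype('uint8'))
E
```

```text
[ 0.52068807 -0.27585885  0.19845091] [ 0.99709066  0.07446357 -0.00111575 -0.01625252]
```

View pics/w5b.png

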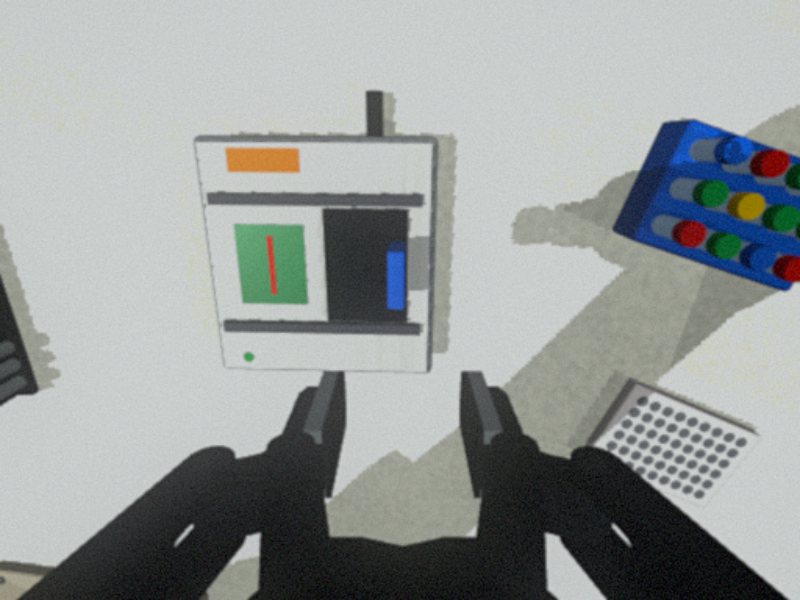

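The window corners are at (235,224), (303,224), (307,303) and (242,305). The tab top spans (387,251) to (404,309).

```bash
python3 - <<'E'
from h import *
i=dict(np.load("w5.npz"))
P=np.array([(235,224),(303,224),(307,303),(242,305),(195,137),(435,138),(430,371),(226,369)])/1.5625
L=[[30,60,40],[30,10,40],[-30,10,40],[-30,60,40],[88,83,40],[88,-83,40],[-88,-83,40],[-88,83,40]]
T=np.array([(387,251),(404,249),(404,309),(388,310)])/1.5625
def r(p):
    y=p[3]*1000; t=[[20,y+6,78],[20,y-6,78],[-20,y-6,78],[-20,y+6,78]]
    return np.r_[(proj(i,w(p,L))-P).ravel(),(proj(i,w(p,t))-T).ravel()]
s=least_squares(r,[.509,-.21,.16,.01]);print(s.x,np.degrees(s.x[2]),np.round(s.fun,1))
p=s.x
print("win",w(p,[[0,35,40]]))
cp=[.4932,.0945,.1900]; g=w(cp,[[77.6,0,0]])[0]; print(g)
for r in plan(9,[g[0],g[1],.2],-79.1): print(r,end=",")
E
```

```text
[ 0.50856807 -0.21127056  0.147796   -0.05742313] 8.468087292260346 [-0.2 -0.3  0.5 -0.   1.4  0.1  1.2 -1.7 -2.4  0.6  0.7  0.   0.3  1.7
 -1.6  0.8 -0.5 -0.6  0.7  0.7  0.5  0.  -0.7 -0.8]
win [[ 0.50341403 -0.17665213  0.04      ]]
[0.56940353 0.10915545 0.        ]
[11.8, -41.4, 1.1, -0.2, 0.0, -0.3],[11.9, -41.4, 0.9, -0.2, 0.0, -0.3],[12.1, -41.3, 0.7, -0.2, 0.0, -0.3],[12.3, -41.3, 0.6, -0.2, 0.0, -0.3],[12.5, -41.2, 0.4, -0.2, 0.0, -0.3],[12.7, -41.2, 0.3, -0.2, 0.0, -0.3],[12.9, -41.1, 0.1, -0.2, 0.0, -0.3],[13.1, -41.0, -0.0, -0.2, 0.0, -0.3],[13.3, -41.0, -0.2, -0.2, 0.0, -0.3],
```

Opening measures 67 mm, well past 60. I'll move over the carrier.

{"name": "step_arm", "arguments": {"motion": [[12,-41,1,-0.2,0,-0.3],[12,-41,1,-0.2,0,-0.3],[12,-41,1,-0.2,0,-0.3],[12,-41,1,-0.2,0,-0.3],[12,-41,0,-0.2,0,-0.3],[13,-41,0,-0.2,0,-0.3],[13,-41,0,-0.2,0,-0.3],[13,-41,0,-0.2,0,-0.3],[13,-41,0,-0.2,0,-0.3],[0,0,0,0,0,0]], "jaw": 45}}

```text
clock: 8.28
position: [0.5639, 0.1195, 0.1868]
ee_rot: [0.995, 0.098, -0.008, 0.001]
ft_force: [-0.5, -0.7, -0.1]
grip_width: 0.526
```

```bash
python3 - <<'E'
from h import *
import cv2
o=manip.get_obs();print(o["position"],o["ee_rot"],o["joint_pos"])
np.savez("w6.npz",**manip.camera_info("wrist"));a=manip.camera("wrist"); 
cv2.imwrite("pics/w6b.png",np.clip(cv2.resize(a,(800,600)).astype(float)*1.5,0,255).astype('uint8'))
E
```

```text
[0.56394692 0.11946995 0.1867873 ] [ 9.95127282e-01  9.82839838e-02 -7.85253231e-03  5.36959672e-04] [-0.78167366  0.27341718  0.59556606  1.63749017 -0.15865693  1.29522943
 -1.53154156]
```

View pics/w6b.png

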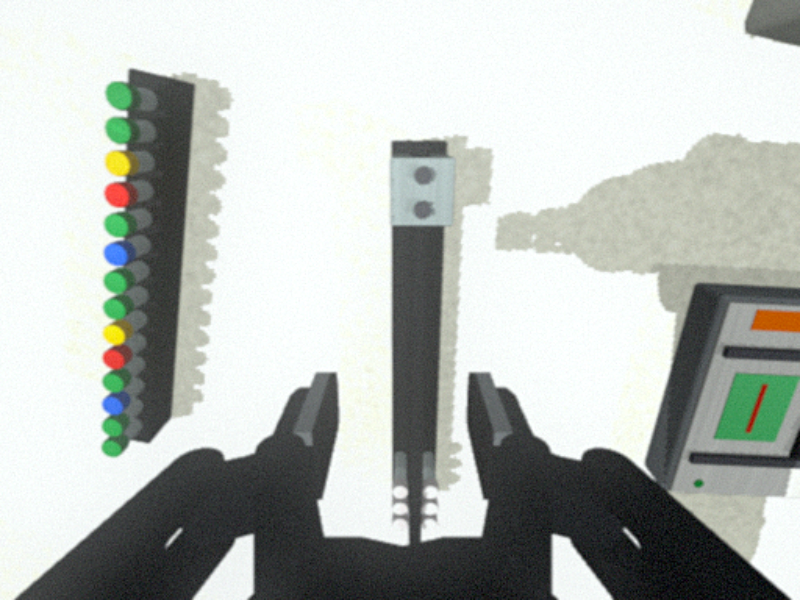

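```bash
python3 - <<'E'
from h import *
import cv2
i=dict(np.load("w6.npz"))
P=np.array([(391,158),(453,157),(452,226),(391,226),(392,141),(445,141)])/1.5625
def r(p):
    b=p[3]*1000
    L=[[b+20,19,73],[b+20,-19,73],[b-20,-19,73],[b-20,19,73],[160,20,8],[160,-20,8]]
    return (proj(i,w(p,L))-P).ravel()
def r2(p):
    b=p[3]*1000
    Ls=[[-160,-20,8],[160,-20,4],[160,20,8],[-160,0,62],[b-20,-19,73],[b-20,19,73],[b+20,19,73],[b+20,-19,73]]
    Ps=sc([(318,130),(549,294),(578,270),(330,82),(517,212),(548,196),(577,215),(546,232)])
    Ld=[[-160,20,8],[-160,-20,8],[160,-20,8],[-160,0,62],[b-20,-19,73],[b-20,19,73],[b+20,19,73],[b+20,-19,73]]
    Pd=sd([(80,308),(103,324),(388,187),(83,260),(350,140),(324,123),(355,112),(381,127)])
    return np.r_[(proj(C["scene"],w(p,Ls))-Ps).ravel(),(proj(C["side"],w(p,Ld))-Pd).ravel()]
for f in (r,lambda p:np.r_[r(p),r2(p)]):
    s=least_squares(f,[.4932,.0945,.19,.129]);print(s.x,np.degrees(s.x[2]),np.round(s.fun[:12],1))
    p=s.x; print("block",w(p,[[1000*p[3],0,0]]),"grasp",w(p,[[600*p[3],0,0]]))
    print("near web top end px",np.round(proj(i,w(p,[[-160,5,62],[-160,-5,62],[-152,-12,53],[-104,-12,53]]))*1.5625))
a=cv2.imread("pics/w6b.png")
cv2.imwrite("pics/w6c.png",cv2.resize(a[120:250,340:500],None,fx=4.5,fy=4.5))
cv2.imwrite("pics/w6d.png",cv2.resize(a[430:570,340:500],None,fx=4.2,fy=4.2))
E
```

```text
[0.48873537 0.09207388 0.20184385 0.13152178] 11.564800534566492 [-1.  -0.1  1.1  0.3  0.3 -0.1 -0.4  0.1 -1.1  0.1  1.  -0.1]
block [[0.61758708 0.11844085 0.        ]] grasp [[0.5660464  0.10789406 0.        ]]
near web top end px [[412. 547.]
 [424. 547.]
 [432. 531.]
 [433. 486.]]
[0.4894363  0.09312115 0.19545541 0.13083248] 11.198770318428284 [-0.9 -0.5  1.2  0.2  0.1 -0.2 -0.5 -0.3 -1.  -0.9  1.1 -0.8]
block [[0.61777763 0.11853056 0.        ]] grasp [[0.5664411 0.1083668 0.       ]]
near web top end px [[410. 547.]
 [422. 547.]
 [430. 530.]
 [431. 485.]]
```

View pics/w6c.png

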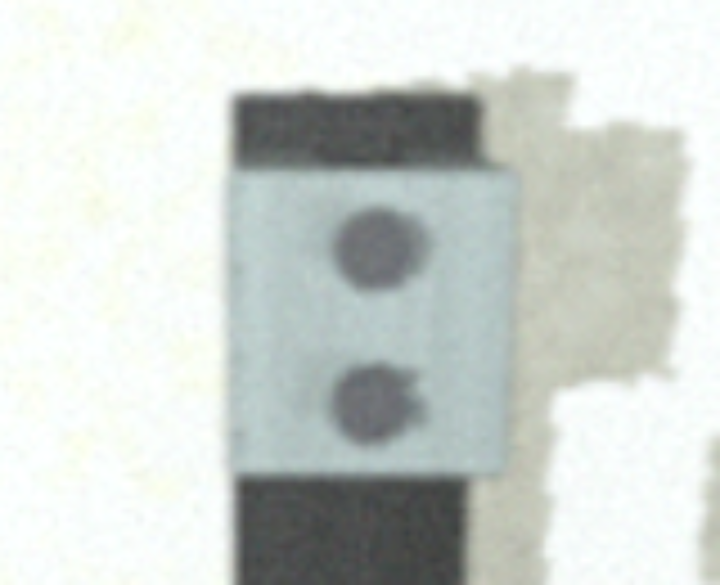

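View pics/w6d.png

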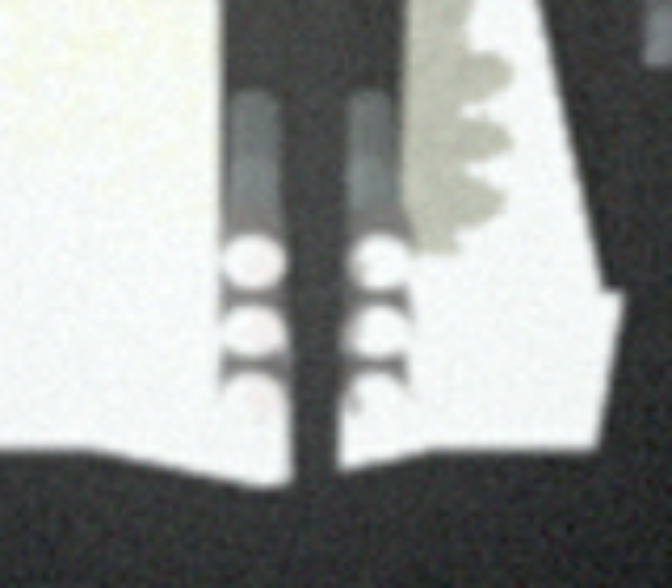

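The block's far edge, the carrier end (392–446, 141) and the tube caps (first cap edge at row 485, predicted 486) all agree with the fit. That gives block offset ≈ 131 mm and a grasp at x ≈ 78.5 mm.

```bash
python3 - <<'E'
from h import *
for r in plan(3,[.5664,.1083,.095],-78.8): print(r)
E
```

```text
[0.7, 2.9, 30.6, 0.0, 0.3, -0.0]
[0.5, 3.0, 30.6, 0.0, 0.3, -0.0]
[0.4, 3.0, 30.6, 0.0, 0.3, -0.0]
```

{"name": "step_arm", "arguments": {"motion": [[1,3,30,0,0.3,0],[0,3,31,0,0.3,0],[0,3,31,0,0.3,0],[0,0,0,0,0,0]]}}

```text
clock: 8.82
position: [0.5649, 0.1019, 0.0905]
ee_rot: [0.996, 0.094, -0.001, 0.001]
ft_force: [0.8, 0.9, 0.5]
grip_width: 0.53
```

```bash
python3 - <<'E'
from h import *
import cv2
o=manip.get_obs();print(o["position"],o["ee_rot"])
for r in plan(4,[.5664,.1083,.025],-78.8): print(r)
a=manip.camera("wrist"); 
cv2.imwrite("pics/w7b.png",np.clip(cv2.resize(a,(800,600)).astype(float)*1.5,0,255).astype('uint8'))
E
```

```text
[0.56487621 0.10192283 0.09051008] [ 9.95591462e-01  9.37790450e-02 -9.58242489e-04  1.48778007e-03]
[0.7, -1.5, 16.4, 0.0, 0.0, -0.1]
[0.7, -1.5, 16.4, 0.0, 0.0, -0.1]
[0.7, -1.5, 16.4, 0.0, 0.0, -0.1]
[0.7, -1.5, 16.4, 0.0, 0.0, -0.1]
```

View pics/w7b.png

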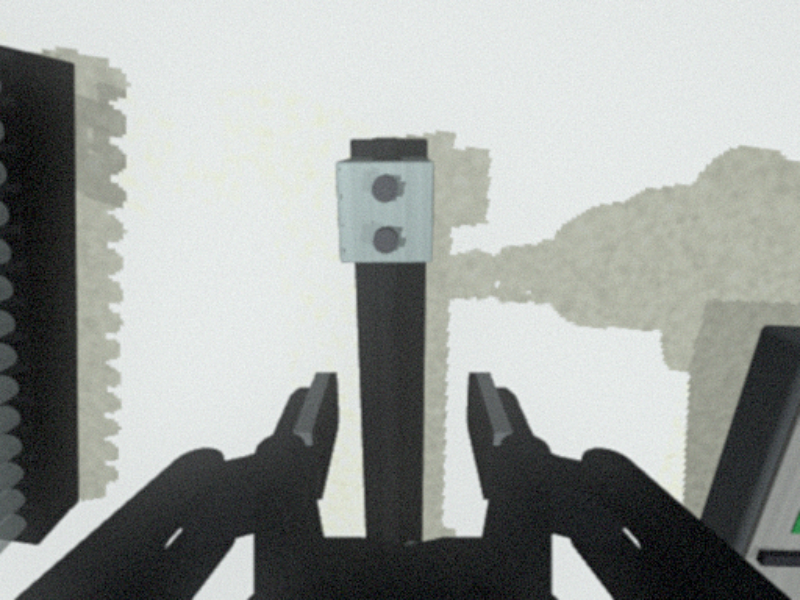

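The carrier, centred at column 392, is about 6 mm to the left of the finger centre at 402, matching the planned correction. I'll descend.

{"name": "step_arm", "arguments": {"motion": [[1,-2,16,0,0,0],[1,-2,16,0,0,0],[1,-1,16,0,0,0],[0,-1,14,0,0,0],[0,0,0,0,0,0]]}}

```text
clock: 9.5
position: [0.5694, 0.1094, 0.0279]
ee_rot: [0.996, 0.094, 0.002, 0.001]
ft_force: [0.6, 0.3, 0.7]
grip_width: 0.53
```

```bash
python3 - <<'E'
from h import *
o=manip.get_obs();print(o["position"],o["ee_rot"],o["ft_force"])
for r in plan(1,[.5664,.1083,.025],-78.8): print(r)
p=np.array([.4894,.0931]);a=.1955
d=o["position"][:2]-p;print("along,across",d@[np.cos(a),np.sin(a)],d@[-np.sin(a),np.cos(a)])
E
```

```text
[0.56938209 0.10936242 0.02788905] [9.95585878e-01 9.38396865e-02 1.51209367e-03 7.65146158e-04] [0.58222647 0.33037941 0.67090531]
[-3.1, 0.5, 2.9, 0.1, -0.2, -0.4]
along,across 0.08161757771329663 0.0004155486056767108
```

{"name": "step_arm", "arguments": {"motion": [[-3,0.5,3,0,0,-0.4],[0,0,0,0,0,0]]}}

```text
clock: 9.75
position: [0.5667, 0.1082, 0.0251]
ee_rot: [0.995, 0.098, 0.002, 0.001]
ft_force: [-0.2, -0.1, 0.4]
grip_width: 0.528
```

{"name": "step_arm", "arguments": {"motion": [[0,0,0,0,0,0],[0,0,0,0,0,0],[0,0,0,0,0,0],[0,0,0,0,0,0],[0,0,0,0,0,0],[0,0,0,0,0,0]], "jaw": 0, "force": 80}}

```text
clock: 10.5
position: [0.5672, 0.1089, 0.0261]
ee_rot: [0.995, 0.098, 0.003, 0.0]
ft_force: [-0.5, 1.9, -0.2]
grip_width: 0.089
```

```bash
python3 - <<'E'
from h import *
o=manip.get_obs();print(o["position"],o["ee_rot"],o["ft_force"],o["torque"],o["grip_width"])
p=np.array([.4894,.0931]);a=.1955
d=o["position"][:2]-p;print("along,across",d@[np.cos(a),np.sin(a)],d@[-np.sin(a),np.cos(a)])
E
```

```text
[0.56720849 0.1088628  0.0260854 ] [9.95218744e-01 9.76373905e-02 2.55590550e-03 2.42245417e-04] [-0.50717213  1.91017164 -0.23724426] [ 0.1251552   0.07204201 -0.04223969] 0.08902816617256055
along,across 0.07938832579079451 0.00034768156316146074
```

Gripped. I'll lift slowly by a small amount and check the forces and moment.

{"name": "step_arm", "arguments": {"motion": [[0,0,-5,0,0,0],[0,0,-8,0,0,0],[0,0,-8,0,0,0],[0,0,0,0,0,0],[0,0,0,0,0,0]]}}

```text
clock: 11.12
position: [0.5648, 0.1078, 0.0465]
ee_rot: [0.995, 0.098, 0.0, 0.001]
ft_force: [0.8, 0.6, -8.8]
grip_width: 0.09
```

```bash
python3 - <<'E'
from h import *
import cv2
o=manip.get_obs();print(o["position"],o["ee_rot"],o["ft_force"],o["torque"],o["grip_width"])
R=Ro.from_quat(o["ee_rot"]).as_matrix(); print("torque tool",R.T@o["torque"])
a=manip.camera("side")[150:290,170:330]
cv2.imwrite("pics/s8.png",np.clip(cv2.resize(a,None,fx=4.2,fy=4.2,interpolation=2).astype(float)*1.6,0,255).astype('uint8'))
E
```

```text
[0.56480762 0.10779435 0.04647051] [9.95228747e-01 9.75627526e-02 1.76891905e-04 1.10382028e-03] [ 0.76033812  0.63610193 -8.79143493] [ 0.01756202  0.03136394 -0.05307165] 0.08998965082744269
torque tool [ 0.02331116 -0.02747478  0.05301366]
```

View pics/s8.png

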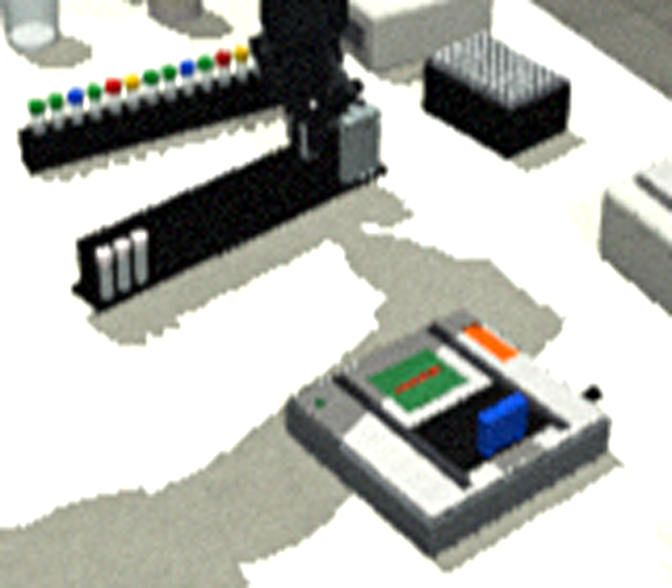

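The carrier is level, the load is 8.8 N (about 0.9 kg), and the moment is about 0.03 N m, so it is gripped within about 3 mm of balance. I'll raise and carry it.

{"name": "step_arm", "arguments": {"motion": [[0,0,-12,0,0,0],[0,0,-18,0,0,0],[0,0,-18,0,0,0],[0,0,-18,0,0,0],[0,0,-14,0,0,0],[0,0,0,0,0,0],[0,0,0,0,0,0]]}}

```text
clock: 12.05
position: [0.5653, 0.1079, 0.1334]
ee_rot: [0.995, 0.097, 0.001, 0.001]
ft_force: [-0.0, 0.3, -9.5]
grip_width: 0.089
```

```bash
python3 - <<'E'
from h import *
o=manip.get_obs();print(o["position"],o["ee_rot"],o["ft_force"],o["joint_pos"])
for r in plan(14,[.582,-.165,.128],-81.5): print(r)
E
```

```text
[0.5652812  0.1079163  0.13340251] [9.95250544e-01 9.73370376e-02 1.16616524e-03 7.03493920e-04] [-0.02183666  0.29426229 -9.54379629] [-0.76471457  0.30333763  0.59374869  1.72256553 -0.18083066  1.16892817
 -1.4972336 ]
[-2.6, 19.4, 0.4, 0.0, -0.0, 0.2]
[-2.5, 19.4, 0.4, 0.0, -0.0, 0.2]
[-2.5, 19.4, 0.4, 0.0, -0.0, 0.2]
[-2.4, 19.4, 0.4, 0.0, -0.0, 0.2]
[-2.3, 19.4, 0.4, 0.0, -0.0, 0.2]
[-2.3, 19.4, 0.4, 0.0, -0.0, 0.2]
[-2.2, 19.4, 0.4, 0.0, -0.0, 0.2]
[-2.2, 19.4, 0.4, 0.0, -0.0, 0.2]
[-2.1, 19.4, 0.4, 0.0, -0.0, 0.2]
[-2.0, 19.4, 0.4, 0.0, -0.0, 0.2]
[-2.0, 19.4, 0.4, 0.0, -0.0, 0.2]
[-1.9, 19.4, 0.4, 0.0, -0.0, 0.2]
[-1.8, 19.4, 0.4, 0.0, -0.0, 0.2]
[-1.8, 19.5, 0.4, 0.0, -0.0, 0.2]
```

{"name": "step_arm", "arguments": {"motion": [[-1,10,0,0,0,0],[-2.5,20,0,0,0,0.2],[-2.5,20,0,0,0,0.2],[-2.5,20,0,0,0,0.2],[-2.5,20,0,0,0,0.2],[-2,20,0,0,0,0.2],[-2,20,0,0,0,0.2],[-2,20,0,0,0,0.2],[-2,20,0,0,0,0.2],[-2,20,0,0,0,0.2],[-2,20,0,0,0,0.2],[-2,20,0,0,0,0.2],[-2,15,0,0,0,0.2],[-1,10,0,0,0,0.2],[0,5,0,0,0,0],[0,0,0,0,0,0]]}}

```text
clock: 14.05
position: [0.5783, -0.181, 0.1326]
ee_rot: [0.998, 0.067, -0.001, 0.003]
ft_force: [0.1, -0.1, -8.7]
grip_width: 0.087
```

```bash
python3 - <<'E'
from h import *
o=manip.get_obs();print(o["position"],o["ee_rot"],o["ft_force"],o["joint_pos"])
for r in plan(2,[.582,-.165,.127],-81.5): print(r)
E
```

```text
[ 0.57828893 -0.18099491  0.13261608] [ 9.97753735e-01  6.69362157e-02 -5.31869695e-04  2.59705453e-03] [ 0.1125058  -0.09449    -8.72463279] [-0.33379215  0.40236579  0.71089469  1.64435351 -0.27241959  1.19712224
 -0.99922632]
[2.9, -7.7, 2.8, 0.1, 0.0, -0.4]
[3.0, -7.7, 2.8, 0.1, 0.0, -0.4]
```

{"name": "step_arm", "arguments": {"motion": [[3,-8,3,0.1,0,-0.4],[3,-8,3,0.1,0,-0.4],[0,0,0,0,0,0],[0,0,0,0,0,0]]}}

```text
clock: 14.55
position: [0.5828, -0.1599, 0.1257]
ee_rot: [0.997, 0.077, -0.001, -0.0]
ft_force: [0.0, -1.6, -10.2]
grip_width: 0.089
```

```bash
python3 - <<'E'
from h import *
import cv2
o=manip.get_obs();print(o["position"],o["ee_rot"],o["ft_force"])
for r in plan(1,[.582,-.165,.127],-81.5): print(r)
np.savez("w9.npz",**manip.camera_info("wrist"))
for n in("wrist","scene","side"): cv2.imwrite(f"pics/{n}9.png",manip.camera(n))
f=lambda x,s:np.clip(cv2.resize(x,None,fx=s,fy=s,interpolation=cv2.INTER_CUBIC).astype(float)*1.5,0,255).astype('uint8')
cv2.imwrite("pics/sc9.png",f(cv2.imread("pics/scene9.png")[130:250,160:340],4.4))
cv2.imwrite("pics/sd9.png",f(cv2.imread("pics/side9.png")[150:290,170:330],4.2))
cv2.imwrite("pics/w9b.png",f(cv2.imread("pics/wrist9.png"),1.5625))
E
```

```text
[ 0.58283354 -0.15992431  0.12573669] [ 9.97065347e-01  7.65505778e-02 -8.37545159e-04 -2.09610135e-05] [  0.03889772  -1.58209263 -10.23913893]
[-1.6, 4.9, -1.3, -0.0, 0.1, 0.3]
```

View pics/sc9.png

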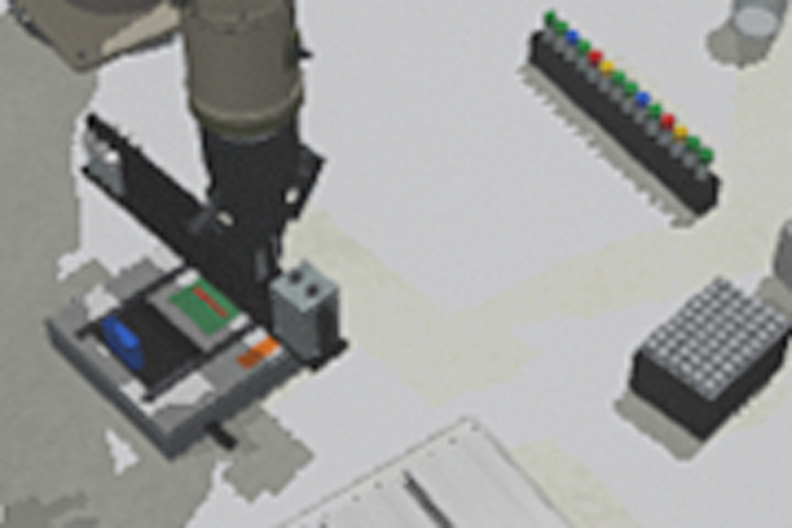

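View pics/sd9.png

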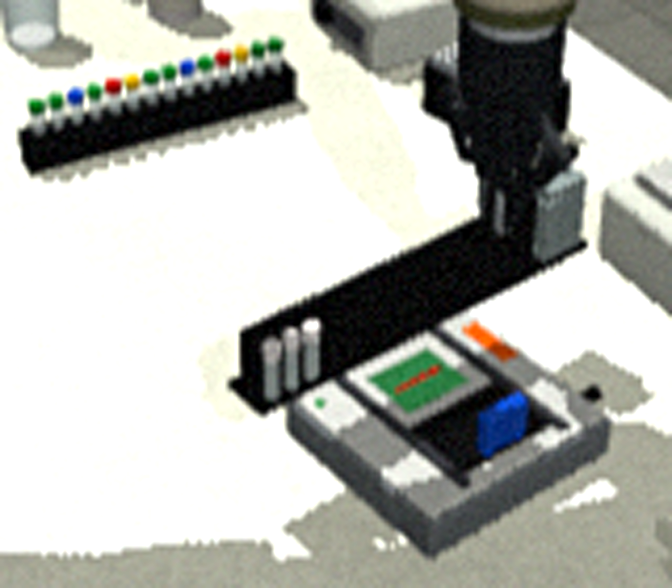

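View pics/w9b.png

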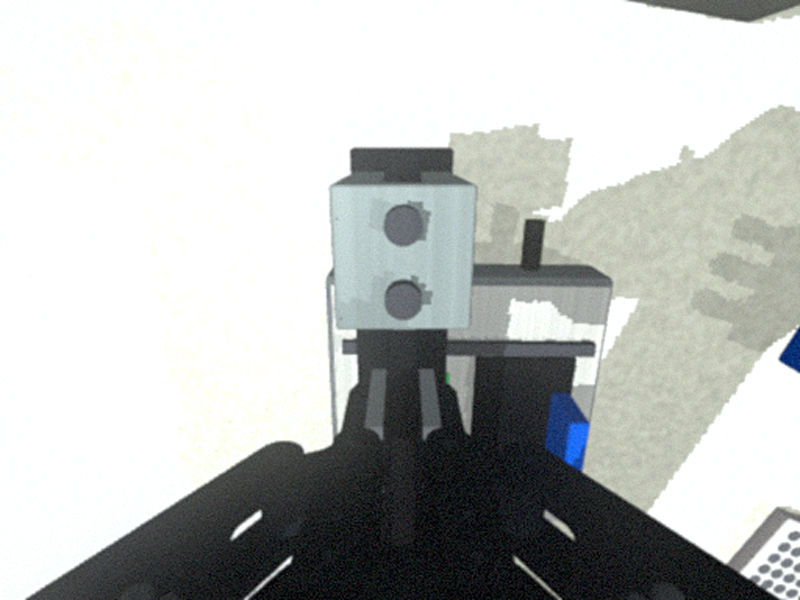

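The carrier is held level, with the block above the orange-stripe end and the tab and other items undisturbed. I'll trim 5 mm sideways, let it settle, then fit the carrier pose from the pictures.

{"name": "step_arm", "arguments": {"motion": [[-1,3,-1,0,0,0.2],[0,1,0,0,0,0],[0,0,0,0,0,0],[0,0,0,0,0,0],[0,0,0,0,0,0]]}}

```text
clock: 15.32
position: [0.5822, -0.1657, 0.1271]
ee_rot: [0.997, 0.074, -0.001, 0.0]
ft_force: [0.1, 1.0, -8.4]
grip_width: 0.089
```

```bash
python3 - <<'E'
from h import *
import cv2
o=manip.get_obs();print(o["position"],o["ee_rot"],o["ft_force"],np.abs(o["joint_velocities"]).max())
np.savez("w10.npz",**manip.camera_info("wrist"))
for n in("wrist","scene","side"): cv2.imwrite(f"pics/{n}10.png",manip.camera(n))
f=lambda x,s:np.clip(cv2.resize(x,None,fx=s,fy=s,interpolation=cv2.INTER_CUBIC).astype(float)*1.5,0,255).astype('uint8')
cv2.imwrite("pics/sc10.png",f(cv2.imread("pics/scene10.png")[130:250,160:340],4.4))
cv2.imwrite("pics/sd10.png",f(cv2.imread("pics/side10.png")[150:290,170:330],4.2))
E
```

```text
[ 0.58223445 -0.16569071  0.12711085] [ 9.97283459e-01  7.36565516e-02 -6.11103614e-04  2.02935045e-04] [ 0.09542549  0.96561104 -8.37301565] 0.0006439301272012832
```

View pics/sc10.png

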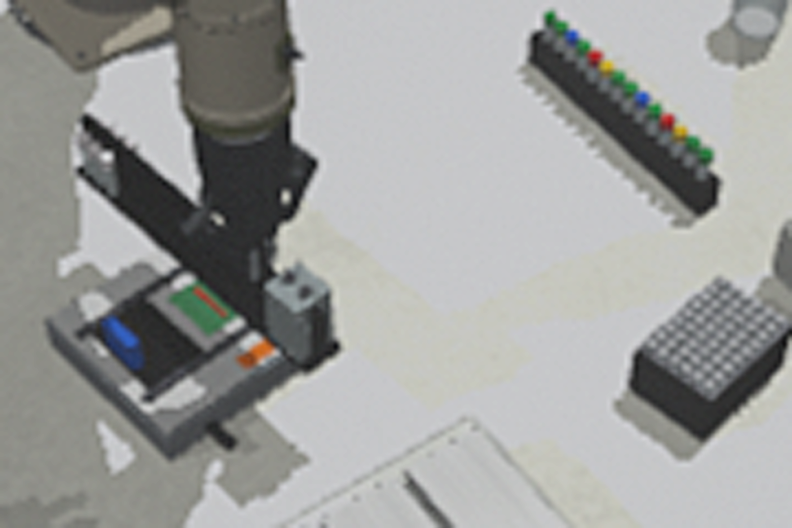

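View pics/sd10.png

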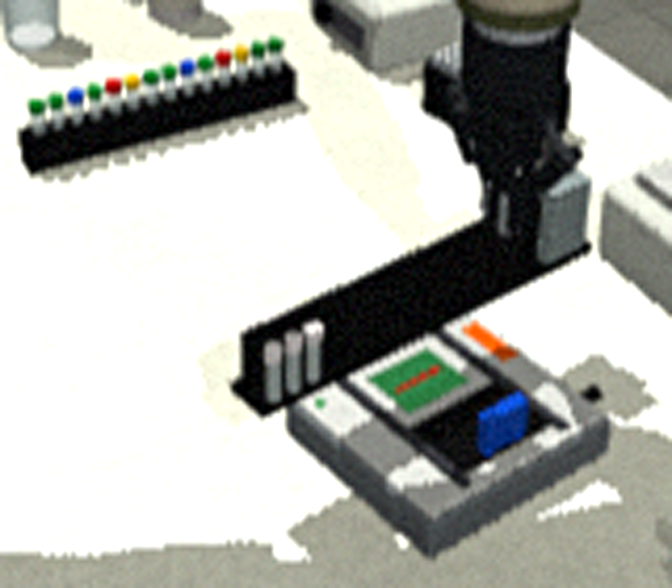

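```bash
python3 - <<'E'
from h import *
b=131
Ls=np.array([[-160,-20,8],[-160,0,62],[b-20,-19,73],[b-20,19,73],[b+20,19,73],[b+20,-19,73],[160,20,8]])/1e3
Ps=sc([(80,170),(88,117),(265,290),(300,264),(330,290),(297,312),(340,347)])
Ld=np.array([[-160,20,8],[-160,-20,4],[160,-20,8],[-160,0,62],[b+20,-19,73]])/1e3
Pd=sd([(236,384),(262,410),(590,248),(243,335),(588,178)])
def W(p,L): return Ro.from_euler("ZYX",[p[3],p[4],p[5]]).apply(L)+p[:3]
r=lambda p:np.r_[(proj(C["scene"],W(p,Ls))-Ps).ravel(),(proj(C["side"],W(p,Ld))-Pd).ravel()]
s=least_squares(r,[.5,-.17,.1,.15,0,0]);p=s.x
print(p[:3],np.degrees(p[3:]),np.round(s.fun,1))
print("mid-window",p[:2]-[.5034,-.1767])
o=manip.get_obs(); print("grasp along",(o["position"]-p[:3])[:2]@[np.cos(p[3]),np.sin(p[3])],o["ft_force"],Ro.from_quat(o["ee_rot"]).as_matrix()[:,2])
E
```

```text
[ 0.50714882 -0.17455872  0.09769032] [ 7.85992346  0.4492684  -1.03788797] [-0.8 -0.4 -0.2 -0.5 -0.  -0.7  0.3 -0.2  0.9  0.2  0.1  0.8  0.7  0.2
 -1.7 -0.4  0.2  1.5  1.  -0.6 -0.   0.   0.8  0.2]
mid-window [0.00374882 0.00214128]
grasp along 0.07559351634175568 [-0.17810281  0.2376045  -9.12207138] [-1.21727970e-03 -4.21180326e-04 -9.99999170e-01]
```

Every check is inside tolerance and the arm is still, so I'm handing in.

```bash
python3 - <<'E'
from workcell import manip
print(manip.hand_in())
E
```

```text
the job is handed in; nothing more can be done
None
```

I slid the shutter open by its blue tab, picked the carrier up by its web at the balance point, and handed in at about 15.5 s while holding it over the green window.

| Check | Last measurement |
|---|---|
| Shutter | about 67 mm open; the arm stalled there, probably at the 70 mm end stop |
| Carrier middle to window centre | about 4 mm |
| Underside above the window | 58–61 mm |
| Tilt | about 1° |
| In line with the reader | within 1° |
| Block | on the orange side |
| Grasp point along the carrier | 76–79 mm from the middle; about 78.5 mm expected at balance |
| Load at the wrist | 8.4–9.5 N, with a moment near zero when first lifted |
| Arm | still (joint speeds under 0.001 rad/s) |

- **Block position:** the block measured about 131 mm from the carrier's middle, on the border between two of the judged ranges. I chose a grasp point that is valid for both.
- **Disagreements:** the fitted reader outline came out a few pixels larger than the image, but three separate fits put the window centre within about 1–2 mm of each other. The estimates of the grasp point and height differ by 2–4 mm, inside tolerance.
- **Bystanders:** no other item looked disturbed in the pictures, though I did not measure each one.

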